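Slide a tray of glass vials gently into the hand-over corner

TASK

Slide the steel tray with the three standing glass vials along the counter into the corner of the L-shaped aluminium upstand, so that one long side lies flush against the long fence and one short end against the end stop. Push it gently, with no more than 20 N, keep it flat on the counter, and do not touch the vials or let them fall over. Leave the other things on the counter where they are.

Things in the scene. Friction and masses are not known exactly. Their poses are not given: they have to be found in the camera images.
- tray: Loose shallow open-topped steel tray, 110 mm along its x by 170 mm along its y, 30 mm high, walls and floor 4 mm thick (a visual rim stands 2 mm proud at the top). Origin: centre of its underside, on the counter; z up. The same either way round. With the vials it weighs 0.38 to 0.67 kg and slides on the counter at about 2 to 5 N of push.
- station: Fixed L-shaped upstand: two fences 24 mm high, 16 mm thick, on the bare counter. Origin: inner corner of the fences at counter level. The long fence's inner face is the plane x = 0, running 440 mm from the corner towards -y; the end stop's inner face is y = 0, running 150 mm towards -x. The tray starts and belongs at negative x and y. A white housing 44 mm high stands behind the long fence.
- home (a point): Where the centre of the tray's underside lies when it is fully home: x = -0.055, y = -0.085 m in the station's frame. Axes as the station's; the tray's 170 mm sides then lie along y. The tray starts clear of both fences by over 30 mm, up to 0.25 rad askew to them.
- vial0: Loose glass vial with a white cap, 30 mm across and 64 mm tall, 35 g, standing on the tray's floor (its underside 4 mm above the counter), well clear of the tray's walls. Origin: centre of its underside, z along its axis.
- vial1: Loose glass vial with a white cap, 30 mm across and 64 mm tall, 35 g, standing on the tray's floor (its underside 4 mm above the counter), well clear of the tray's walls. Origin: centre of its underside, z along its axis.
- vial2: Loose glass vial with a white cap, 30 mm across and 64 mm tall, 35 g, standing on the tray's floor (its underside 4 mm above the counter), well clear of the tray's walls. Origin: centre of its underside, z along its axis.
- tape: Bystander: roll of white paper tape lying flat, 76 mm across, 24 mm high, on the near side of the corner. Origin: centre of its underside.
- stapler: Bystander: black and grey stapler, 125 mm long, 42 mm high, lying on the right, on the near side of the long fence's free end. Origin: centre of its underside, x along its length.
- sanitiser: Bystander: clear bottle, 64 mm across, 150 mm tall, on the left, past the jar. Origin: centre of its underside.
- pilljar: Bystander: white jar, 56 mm across, 75 mm tall, to the left of the end stop. Origin: centre of its underside.
- mug: Bystander: white mug, 80 mm across, 90 mm tall, on the left near the robot. Origin: centre of its underside.
Not all that is in view belongs to the job. What is meant by the tray is not orange or turquoise, and is the larger of those in its own colour.

How it is judged:
At the end, for the whole second after the job is handed in: The tray stands flat on the counter in the corner: its centre, in the station's frame, within 6 mm of x = -0.055 and within 6 mm of y = -0.085 m, its long side parallel to the long fence within 0.06 rad, at rest, and the three vials still standing upright (within 0.15 rad) inside the tray (x of tray in the frame of station between -0.061 and -0.049 m and y of tray in the frame of station between -0.091 and -0.079 m and angle between the y axis of tray and the y axis of station, either way round below 0.06 rad and angle between tray's own z axis and vertical below 0.03 rad and height (world z) of tray below 0.004 m and linear speed of tray below 0.01 m/s and angle between each of vial0, vial1, vial2's own z axis and vertical below 0.15 rad and horizontal distance between each of vial0, vial1, vial2 and tray below 0.09 m); the robot touches nothing.
It fails at once if the robot presses on the tray with more than 20 N (contact force between any of the fingers, the arm and tray above 20 N).
It fails at once if the tray is lifted or tipped (more than 10 mm or 0.1 rad) (height (world z) of tray above 0.01 m or angle between tray's own z axis and vertical above 0.1 rad).
It fails at once if the robot touches a vial (contact force between any of the fingers, the arm and vial0 above 0.5 N or contact force between any of the fingers, the arm and vial1 above 0.5 N or contact force between any of the fingers, the arm and vial2 above 0.5 N).
It fails at once if a vial falls over (leans more than 0.4 rad) (angle between any of vial0, vial1, vial2's own z axis and vertical above 0.4 rad).
It fails at once if a bystander is moved by more than 25 mm or knocked over (distance of any of tape, stapler, sanitiser, pilljar, mug from where it was at the start of the episode above 0.025 m or angle between any of tape, stapler, sanitiser, pilljar, mug's own z axis and vertical above 0.3 rad).
It also fails if it takes over 56 s, if anything falls off the work surface, if the arm or the gripper's body presses on something with over 40 N, if the wrist force passes 120 N, or if a joint passes its speed limit or range.

ROBOT

A 6-joint arm with a two-finger parallel gripper is mounted at the origin on the work surface. World frame = base frame: x ahead of the robot, y to its left, z up, the work surface at z = 0. Lengths are in m, angles in rad, forces in N, time in s.
With the tool pointing down it reaches from about 0.4 to 0.825 m from the base axis. Payload 7 kg.
Tool frame: the origin (TCP) lies at the very end of the fingers, on their centre line; the grasp point (between the pads) lies 19 mm behind it (arm.pinch_z is the z of the grasp point in the tool frame, in m); z points along the fingers, y is the direction in which the jaws open and shut (so a half turn about z gives the same grasp; the last joint's range is limited). The gripper opens to 88 mm and grips with 3 to 60 N. Pads are 19 mm wide; open, the fingers measure 130 mm over their backs; the gripper's body (78 mm by 193 mm) begins 47 mm behind the grasp point.
Start: joints at [0.288, 0.359, 0.012, 0, -1.224, -0.288], TCP at [0.675, -0, 0.227] pointing down, gripper open.
Joint ranges: [-3.07, 3.07], [-1.43, 2.12], [-1.02, 1.25], [-3.03, 1.67], [-3.05, -0], [-3.03, 3.03]. Speed limits (rad/s): [2.39, 2.39, 3.01, 3.14, 3.14, 3.14].

INTERFACE

Orientations are given as [roll, pitch, yaw] about the fixed x, y, z axes, in that order (R = Rz(yaw) Ry(pitch) Rx(roll)).
In Python, from station import arm gives the robot as it stands.
- The arm moves only by the tool drive_tool, never from a script. Its argument "targets" is a list of rows, each a list of 6 numbers: the shift along the world's x, y, z in units of 0.04 m (1.0 is 0.04 m), then the turn, a rotation vector about the world's x, y, z in units of 6 degrees (1.0 is 6 degrees). In form: [[x, y, z, wx, wy, wz], ...]. A call has 1 to 5 rows; each row shifts and turns the commanded pose from where the row before left it; what a row does not reach is not made up. A row lasts 1/8 s, in which the tool goes at most 62.5 mm and 10.7 degrees, less where a joint would pass 70% of its speed; a pose out of reach is approached as far as the arm can. A call with a number of a shift or a turn outside -1 to 1 is refused whole. A call with a gripper value outside its range is refused whole. "claw" is the opening, from 0 (shut) to 1 (fully open), set as the call begins (left out, the last holds). The fingers move at their own pace and stop on an object; "newtons" is the grip in N (left out, the last holds). Time passes only in rows, so rows that do not move let the fingers close. It gives the time, the measured TCP pose, the force and the opening at its end, in the units of the state.
- arm.get_state(): the state, without advancing time (a new reading comes with each control period).
- arm.grab_frame(name): name is "scene" or "side" or "wrist"; returns (picture, depth): 480x640x3 uint8, red, green, blue; 480x640 float32, m along the optical axis (not along the pixel's ray), 0 where there is no reading.
- arm.get_calibration(name): a dict with "mtx" (3x3 intrinsics, pixels), "origin" and "rotation" of the camera in the world. Camera axes: x right, y up, looking along -z (the intrinsics and any distortion apply to the point x, -y, -z); pixel columns grow to the right and rows downward; lengths in m; the calibration is good to about 2 mm. A picture is of the moment at which its call begins: read the wrist's pose just before it. get_calibration takes no time and is no camera call; for the wrist camera it gives the pose at the moment of the call.
- arm.job_done(): hands the job in, once; it reports no verdict.
Trained networks look in the newest picture that a camera, given by its name, has taken for a name from the list of things; names that differ only in an ending like _2 or _b are one class to them, and where a whole thing is asked for, a point or a joint stands for the part that bears it (a point fixed in the world has none). Each returns a list of dicts, best first, with "score" (0 to 1); they miss things now and then, are a little off and sometimes report something else, mostly with a low value. They report only what shows in the picture. A call takes as long as a camera call. They do not tell look-alikes from the thing itself.
- arm.search_frame(target, camera): "point" ([x, y, z] in m, in the coordinates of the camera as it stood for that picture, good to about 4 mm: the middle of the surface that is visible of it).
- arm.cut_out(target, camera): "pixels" (480x640 bool, what is visible of it).
- arm.landmark_of(target, camera): "point" ([x, y, z] in m, in the coordinates of the camera as it stood for that picture, good to about 4 mm: a listed point, or the origin of a listed thing).
The state is a dict: "t": time; "q": joint angles; "qd": joint speeds; "joint_efforts": joint torques, N m; "eef_pos": TCP position; "ee_rot": TCP orientation; "force": force on the tool from outside, world axes, zero at the start; "moment": the same for the moment, N m; "width": finger opening in m.
Only numpy, scipy, OpenCV 4.12 (cv2) and the standard library are available. Lean on these libraries where they do the work, as an engineer would, in place of code of your own. Each camera call takes 0.05 s, during which the arm holds its last target. There are 200 camera calls.

## Working session

There is one attempt and no reset: what is moved stays moved. The work goes in short steps, Python scripts to look and compute and a tool call to move; the robot and the scene stay as the last step left them, time stands still between calls to the robot, and variables do not carry over. Pictures are saved under pics/ and viewed, about 8 in all and at most 12, crops included, and the job is handed in when it is done.

Besides the shell and the picture viewer there is one more tool, called after ">>>" in YAML: its name, and indented under it one key for each argument. drive_tool: Moves the arm, as the interface text tells. Shifts and turns lie within -1 to 1; 1 stands for 0.04 m of shift or 6 degrees of turn. Its arguments: {"type":"object","properties":{"targets":{"type":"array"},"claw":{"type":"number"},"newtons":{"type":"number"}},"required":["targets"]}

```bash
mkdir -p pics
cat > h.py <<'E'
import numpy as np,cv2
from station import arm
def grab(n,f=None):
    p,d=arm.grab_frame(n); c=arm.get_calibration(n)
    if f: cv2.imwrite('pics/'+f,p[:,:,::-1])
    return p,d,c
def w(c,p): return np.array(c['origin'])+np.array(c['rotation'])@np.array(p)
def cloud(d,c):
    m=np.array(c['mtx']);v,u=np.mgrid[0:480,0:640]
    P=np.stack([(u-m[0,2])/m[0,0]*d,-(v-m[1,2])/m[1,1]*d,-d],-1)
    return P@np.array(c['rotation']).T+np.array(c['origin'])
E
python3 - <<'E'
from h import *
print(arm.get_state())
for n in ['scene','side']:
    p,d,c=grab(n,n+'.png'); print(n,c)
    for t in ['tray','station','home','tape','stapler','pilljar','vial0','mug','sanitiser']:
        try:
            r=arm.landmark_of(t,n); print(t,[(round(x['score'],2),w(c,x['point']).round(3)) for x in r[:4]])
        except Exception as e: print(t,e)
E
```

```text
{'t': 0.0, 'q': array([ 2.88085598e-01,  3.59379267e-01,  1.10646007e-02, -3.67779102e-04,
       -1.22409350e+00, -2.88096941e-01]), 'qd': array([-0.00012892, -0.00124341, -0.000189  , -0.00080555,  0.00035938,
        0.00195636]), 'joint_efforts': array([-8.00930356e-04, -5.82726967e+01,  2.93058443e+01,  6.99745238e+00,
        6.93249181e-03, -2.06530804e-04]), 'eef_pos': array([ 6.74511212e-01, -3.02067371e-05,  2.25626935e-01]), 'ee_rot': array([ 3.13994900e+00, -1.26529140e-04, -1.57093282e+00]), 'force': array([-0.02586576, -0.49597832, -0.16823983]), 'moment': array([0.00558846, 0.01731857, 0.00344623]), 'width': 0.08753650702991429}
scene {'mtx': array([[515.17530181,   0.        , 321.44687853],
       [  0.        , 515.17530181, 237.90659741],
       [  0.        ,   0.        ,   1.        ]]), 'origin': array([ 1.18010498, -0.41027755,  0.87032229]), 'rotation': array([0.7657711 , 0.00327231, 0.95837545])}
tray [(0.97, array([-0.261, -1.852, -0.571])), (0.86, array([-0.106, -1.697, -0.416])), (0.66, array([-0.124, -1.715, -0.434])), (0.61, array([ 0.025, -1.565, -0.28
[... 780 characters left out ...]
rray([ 0.606, -0.266,  1.433])), (0.61, array([ 0.815, -0.057,  1.642])), (0.6, array([ 0.538, -0.335,  1.364]))]
station [(0.82, array([0.883, 0.011, 1.71 ]))]
home [(0.64, array([ 0.854, -0.018,  1.681])), (0.48, array([0.884, 0.011, 1.71 ]))]
tape [(0.8, array([ 0.699, -0.174,  1.525]))]
stapler [(0.92, array([ 0.85 , -0.023,  1.677]))]
pilljar [(0.73, array([ 0.751, -0.121,  1.578]))]
vial0 [(0.96, array([ 0.803, -0.07 ,  1.629])), (0.7, array([ 0.823, -0.05 ,  1.649])), (0.52, array([ 0.787, -0.086,  1.614])), (0.46, array([ 0.827, -0.045,  1.654]))]
mug [(0.68, array([ 0.557, -0.316,  1.384]))]
sanitiser [(0.98, array([ 0.79 , -0.083,  1.617])), (0.23, array([ 0.751, -0.122,  1.578]))]
```

The camera rotation is given as rpy, so I'll fix the helper and measure again.

```bash
cat > h.py <<'E'
import numpy as np,cv2
from scipy.spatial.transform import Rotation as Ro
from station import arm
def grab(n,f=None):
    c=arm.get_calibration(n); p,d=arm.grab_frame(n)
    c['R']=Ro.from_euler('xyz',c['rotation']).as_matrix()
    if f: cv2.imwrite('pics/'+f,p[:,:,::-1])
    return p,d,c
def w(c,p): return np.array(c['origin'])+c['R']@np.array(p)
def cloud(d,c):
    m=np.array(c['mtx']);v,u=np.mgrid[0:480,0:640]
    P=np.stack([(u-m[0,2])/m[0,0]*d,-(v-m[1,2])/m[1,1]*d,-d],-1)
    return P@c['R'].T+np.array(c['origin'])
def px(c,X):
    q=c['R'].T@(np.array(X)-c['origin']); q=np.array(c['mtx'])@[q[0],-q[1],-q[2]]; return (q[:2]/q[2]).round().astype(int)
E
python3 - <<'E'
from h import *
for n in ['scene','side']:
    p,d,c=grab(n,n+'.png')
    for t in ['tray','station','home','tape','stapler','pilljar','vial0','mug','sanitiser']:
        r=arm.landmark_of(t,n); print(n,t,[(round(x['score'],2),w(c,x['point']).round(3).tolist(),px(c,w(c,x['point'])).tolist()) for x in r[:5]])
E
```

```text
scene tray [(0.96, [0.311, -0.344, -0.001], [123, 267]), (0.88, [0.603, -0.04, -0.0], [309, 289]), (0.66, [0.403, -0.091, -0.004], [243, 245]), (0.65, [0.336, 0.108, 0.0], [298, 195])]
scene station [(0.6, [0.699, 0.231, -0.003], [433, 263]), (0.47, [0.626, 0.435, 0.001], [473, 207])]
scene home []
scene tape [(0.68, [0.506, 0.128, -0.0], [345, 231])]
scene stapler [(0.81, [0.622, -0.305, 0.003], [200, 358])]
scene pilljar [(0.84, [0.578, 0.297, -0.001], [418, 220])]
scene vial0 [(0.93, [0.616, -0.087, 0.005], [294, 302]), (0.74, [0.595, -0.046, 0.007], [305, 286]), (0.57, [0.626, 0.005, 0.008], [333, 284])]
scene mug [(0.98, [0.402, 0.448, -0.001], [416, 161])]
scene sanitiser [(0.95, [0.625, 0.433, -0.001], [472, 208])]
side tray [(0.91, [0.404, -0.095, -0.0], [298, 327]), (0.84, [0.608, -0.041, 0.001], [368, 277]), (0.69, [0.307, -0.335, -0.001], [318, 437]), (0.59, [0.336, 0.108, 0.001], [225, 282])]
side station [(0.85, [0.701, 0.228, 0.0], [338, 207]), (0.25, [0.507, 0.13, -0.003], [290, 253])]
side home [(0.79, [0.668, 0.127, 0.001], [349, 231])]
side tape [(0.8, [0.51, 0.13, -0.004], [291, 253])]
side stapler [(0.63, [0.619, -0.304, -0.0], [452, 351])]
side pilljar [(0.78, [0.576, 0.296, 0.004], [282, 208])]
side vial0 [(0.97, [0.597, -0.043, 0.003], [364, 278]), (0.8, [0.614, -0.082, 0.006], [381, 285]), (0.55, [0.629, 0.006, 0.004], [364, 261])]
side mug [(0.83, [0.4, 0.452, -0.002], [194, 202])]
side sanitiser [(0.77, [0.626, 0.438, 0.002], [274, 180])]
```

View pics/scene.png

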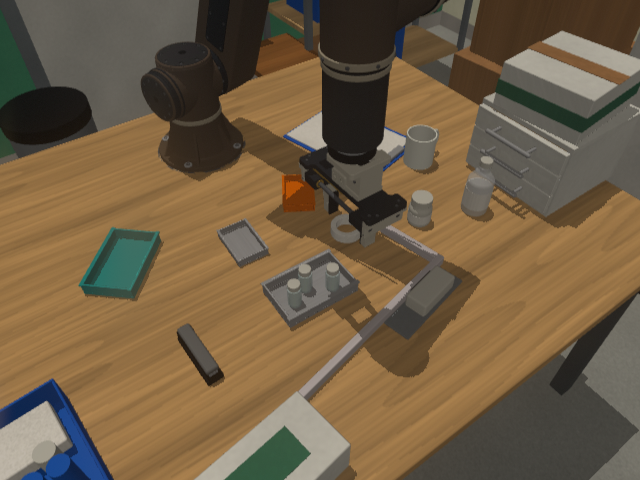

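View pics/side.png

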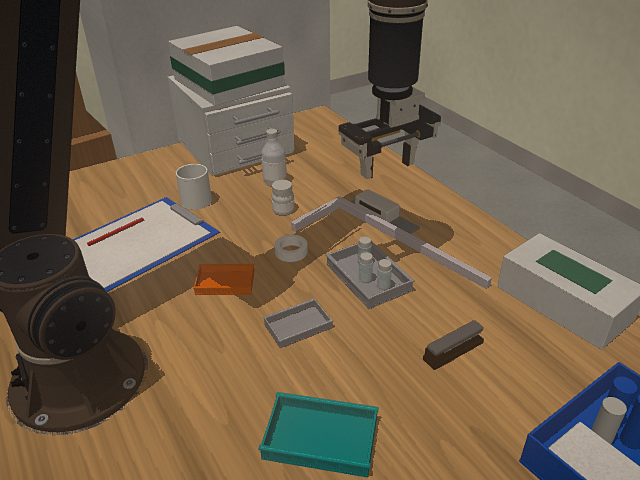

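Candidates in the scene picture are the grey tray with vials (309,289), the smaller empty grey one (243,245), orange (298,195) and turquoise (120,265). The larger grey one, with the vials, is my choice. Fence corner is at about (437,260) in the scene picture. Next I'll fit the geometry from depth and check it in a crop.

```bash
cat >> h.py <<'E'
def fit(n,f=None):
    p,d,c=grab(n,f); X=cloud(d,c); ok=d>0
    r=arm.cut_out('tray',n); best=None
    for x in r:
        q=X[x['pixels']&ok]
        q=q[(q[:,2]>.024)&(q[:,2]<.038)]
        if len(q)<20: continue
        m=np.median(q[:,:2],0)
        if abs(m[0]-.63)<.12 and abs(m[1]-.04)<.15:
            best=q; break
    t=None
    if best is not None:
        t=cv2.minAreaRect(best[:,:2].astype(np.float32))
    return p,d,c,X,t
E
python3 - <<'E'
from h import *
for n in ['scene','side']:
    p,d,c,X,t=fit(n); print(n,'tray',t)
    r=arm.cut_out('station',n)
    for x in r[:1]:
        q=X[x['pixels']&(d>0)]; q=q[(q[:,2]>.019)&(q[:,2]<.028)]
        hull=cv2.convexHull(q[:,:2].astype(np.float32)); a=cv2.approxPolyDP(hull,.008,True)
        print(x['score'],len(q),a[:,0].round(3).tolist())
        np.save(n+'_f.npy',q)
    for a in arm.landmark_of('station',n)[:1]: print(w(c,a['point']))
    if n=='side': cv2.imwrite('pics/crop.png',cv2.resize(p[180:330,240:500,::-1],None,fx=3,fy=3))
E
```

```text
scene tray ((0.6069823503494263, -0.04209674894809723), (0.1724487990140915, 0.11795308440923691), 89.34222412109375)
0.71 1929 [[0.8100000023841858, -0.19099999964237213], [0.800000011920929, 0.11500000208616257], [0.7789999842643738, 0.20499999821186066], [0.7080000042915344, 0.24300000071525574], [0.578000009059906, 0.21299999952316284], [0.5669999718666077, 0.19499999284744263], [0.796999990940094, -0.19099999964237213]]
[ 0.69915819  0.22951226 -0.0036746 ]
side tray ((0.6078987121582031, -0.04204759746789932), (0.17607711255550385, 0.11777552217245102), 89.1785888671875)
0.64 1351 [[0.8069999814033508, -0.20399999618530273], [0.8009999990463257, 0.10700000077486038], [0.7110000252723694, 0.24400000274181366], [0.5529999732971191, 0.20600000023841858], [0.7929999828338623, -0.20399999618530273]]
[ 7.01031654e-01  2.24914818e-01 -6.86213594e-04]
```

View pics/crop.png

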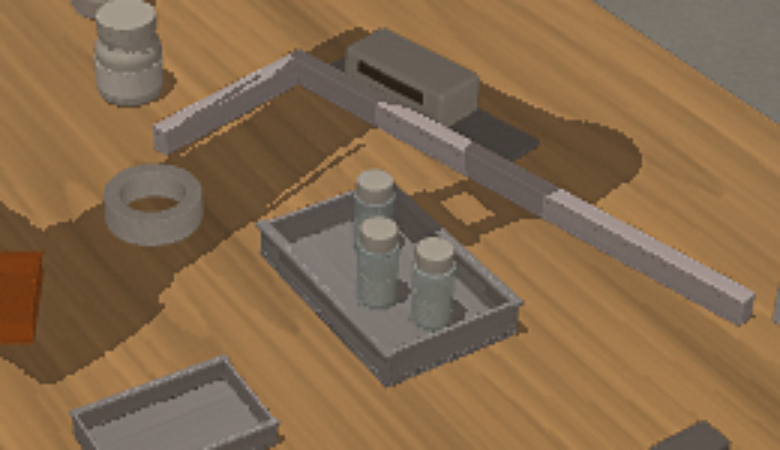

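Run:
```python
from h import *
p,d,c=grab('side'); X=cloud(d,c); P=X[(d>0)&(X[...,2]>.006)&(X[...,2]<.019)][:,:2]
th=.23;O=np.array([.70,.228])
for k in range(6):
    R=np.array([[np.cos(th),np.sin(th)],[-np.sin(th),np.cos(th)]]); L=(P-O)@R.T
    tol=.012 if k<2 else .006
    A=L[(abs(L[:,0])<tol)&(L[:,1]<-.02)&(L[:,1]>-.43)]; B=L[(abs(L[:,1])<tol)&(L[:,0]<-.02)&(L[:,0]>-.145)]
    a=np.polyfit(A[:,1],A[:,0],1); b=np.polyfit(B[:,0],B[:,1],1)
    O=O+R.T@[a[1],b[1]]; th-=a[0]
print(O,th,len(A),len(B),a,b,A[:,0].std(),B[:,1].std())
R=np.array([[np.cos(th),np.sin(th)],[-np.sin(th),np.cos(th)]])
print('home',O+R.T@[-.055,-.085])
t=np.array([.607,-.042]); print('tray in st',R@(t-O))
for n,q in dict(tape=(.508,.129),stapler=(.62,-.305),jar=(.577,.297)).items(): print(n,R@(np.array(q)-O))
```

```text
[0.70284277 0.22522876] 0.21580674924738177 647 170 [-2.74817239e-15 -7.05032995e-16] [-3.53317885e-03  9.88249628e-15] 0.0018854631559501096 0.001955177404150109
home [0.66732008 0.13042297]
tray in st [-0.15084277 -0.24050677]
tape [-0.21092919 -0.05227387]
stapler [-0.19446197 -0.50018997]
jar [-0.10755495  0.09705384]
```

Station fit: corner (0.703, 0.225), yaw 0.216, vial tray chosen at (0.607, -0.042) with yaw about -0.01. The crop shows that tray with three upright vials and the smaller empty grey one beside it. The plan has two pushes:
1. Both open fingers push the near long side along +x_st until it is flush with the long fence.
2. Both fingers then push the -y short end along the fence to the end stop.

>>> drive_tool:
  targets:
    - [-0.33,-0.12,-0.24,0,0,-1]
    - [-0.33,-0.12,-0.24,0,0,-1]
    - [-0.33,-0.12,-0.24,0,0,-1]
    - [-0.33,-0.12,-0.24,0,0,-1]
    - [-0.33,-0.12,-0.24,0,0,-1]
  claw: 1

```text
t: 3.08
eef_pos: [0.6086, -0.0242, 0.1783]
ee_rot: [-3.141, 0.0, -2.098]
force: [-0.4, -0.2, 0.1]
width: 0.0878
```

>>> drive_tool:
  targets:
    - [-0.33,-0.12,-0.24,0,0,-1]
    - [-0.33,-0.12,-0.24,0,0,-1]
    - [-0.33,-0.12,-0.24,0,0,-1]
    - [-0.33,-0.12,-0.24,0,0,-1]
    - [-0.33,-0.12,-0.24,0,0,-1]

```text
t: 3.7
eef_pos: [0.5426, -0.0481, 0.1304]
ee_rot: [-3.141, 0.0, -2.621]
force: [0.1, 0.1, -0.1]
width: 0.0881
```

>>> drive_tool:
  targets:
    - [-0.33,-0.13,-0.24,0,0,-1]
    - [-0.33,-0.13,-0.24,0,0,-1]
    - [-0.33,-0.13,-0.24,0,0,-0.93]
    - [0,0,0,0,0,0]

```text
t: 4.2
eef_pos: [0.5024, -0.0639, 0.1015]
ee_rot: [3.141, -0.001, -2.925]
force: [0.1, 0.4, 0.6]
width: 0.0872
```

>>> drive_tool:
  targets:
    - [0,0,-0.6,0,0,0]
    - [0,0,-0.6,0,0,0]
    - [0,0,-0.6,0,0,0]
    - [0,0,-0.32,0,0,0]
    - [0,0,0,0,0,0]

```text
t: 4.82
eef_pos: [0.5035, -0.0636, 0.0166]
ee_rot: [-3.141, -0.001, -2.924]
force: [-0.3, -0.5, 0.7]
width: 0.0877
```

>>> drive_tool:
  targets:
    - [0.12,0.026,0,0,0,0]
    - [0.12,0.026,0,0,0,0]
    - [0.12,0.026,0,0,0,0]
    - [0.12,0.026,0,0,0,0]
    - [0.12,0.026,0,0,0,0]

```text
t: 5.45
eef_pos: [0.5277, -0.0583, 0.017]
ee_rot: [3.142, 0.0, -2.925]
force: [0.5, -0.2, 0.8]
width: 0.0878
```

Run:
```python
from h import *
fit('side','a1.png')
```

```text
(no output)
```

View pics/a1.png

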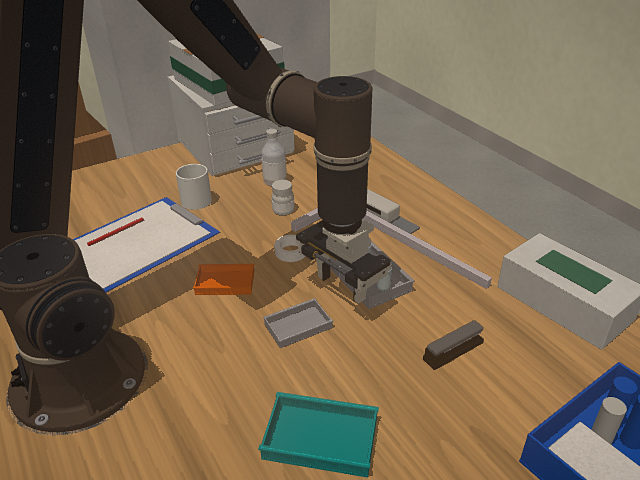

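>>> drive_tool:
  targets:
    - [0.12,0.026,0,0,0,0]
    - [0.12,0.026,0,0,0,0]
    - [0.12,0.026,0,0,0,0]
    - [0.12,0.026,0,0,0,0]
    - [0.12,0.026,0,0,0,0]

```text
t: 6.18
eef_pos: [0.5518, -0.0531, 0.0169]
ee_rot: [3.142, 0.0, -2.925]
force: [-2.6, -1.2, -1.4]
width: 0.0877
```

>>> drive_tool:
  targets:
    - [0.12,0.026,0,0,0,0]
    - [0.12,0.026,0,0,0,0]
    - [0.12,0.026,0,0,0,0]
    - [0.12,0.026,0,0,0,0]
    - [0.12,0.026,0,0,0,0]

```text
t: 6.8
eef_pos: [0.5744, -0.0482, 0.017]
ee_rot: [3.142, -0.002, -2.925]
force: [-7.3, -1.7, 4.9]
width: 0.0875
```

Run:
```python
from h import *
for n in ['scene','side']: print(fit(n,n+'2.png')[4])
print([ (w(arm_c,x['point']).round(3),x['score']) for arm_c in [grab('scene')[2]] for x in arm.landmark_of('vial0','scene')])
```

```text
((0.635978639125824, -0.022029422223567963), (0.11644161492586136, 0.17453265190124512), 12.427385330200195)
((0.6369082927703857, -0.0208403542637825), (0.11970125883817673, 0.17631545662879944), 12.733946800231934)
[(array([ 0.655, -0.063,  0.003]), 0.61), (array([0.645, 0.026, 0.007]), 0.57), (array([ 0.629, -0.027,  0.005]), 0.5)]
```

View pics/scene2.png

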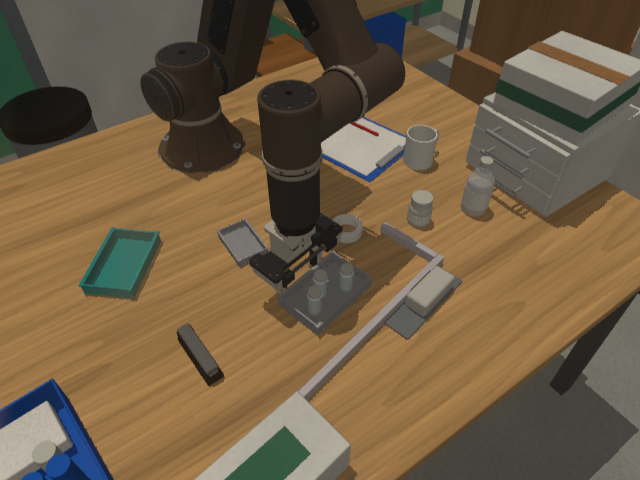

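The tray is now aligned with the fence (yaw about 0.218) and the vials are upright at (315,300), (321,283) and (346,277). About 62 mm of the first push remains.

>>> drive_tool:
  targets:
    - [0.12,0.026,0,0,0,0]
    - [0.12,0.026,0,0,0,0]
    - [0.12,0.026,0,0,0,0]
    - [0.12,0.026,0,0,0,0]
    - [0.12,0.026,0,0,0,0]

```text
t: 7.72
eef_pos: [0.5997, -0.0427, 0.017]
ee_rot: [3.142, -0.0, -2.925]
force: [-5.4, -1.0, 1.7]
width: 0.0877
```

>>> drive_tool:
  targets:
    - [0.12,0.026,0,0,0,0]
    - [0.12,0.026,0,0,0,0]
    - [0.12,0.026,0,0,0,0]
    - [0.12,0.026,0,0,0,0]
    - [0.08,0.017,0,0,0,0]

```text
t: 8.35
eef_pos: [0.622, -0.0379, 0.017]
ee_rot: [-3.142, -0.0, -2.925]
force: [-6.0, -0.3, 3.8]
width: 0.0874
```

```bash
cat >> h.py <<'E'
O=np.array([.7028,.2252]);th=.2158
RS=np.array([[np.cos(th),np.sin(th)],[-np.sin(th),np.cos(th)]])
def rep(f=None):
    for n in ['scene','side']:
        t=fit(n,f and n+f)[4]; print(n,t, t and (RS@(np.array(t[0])-O)).round(4))
    s=arm.get_state(); print('tcp_st',RS@(s['eef_pos'][:2]-O),s['t'],s['force'])
E
python3 -c "
from h import *
rep()"
```

```text
scene ((0.6827015280723572, -0.009923897683620453), (0.11689496040344238, 0.17673350870609283), 12.273808479309082) [-0.07   -0.2254]
side ((0.6736791729927063, -0.014943063259124756), (0.12027886509895325, 0.1891193687915802), 21.083711624145508) [-0.0799 -0.2283]
tcp_st [-0.13489675 -0.2397511 ] 8.55 [-2.28461064 -0.87610451 -1.15842675]
```

>>> drive_tool:
  targets:
    - [0.06,0.013,0,0,0,0]
    - [0.06,0.013,0,0,0,0]
    - [0.06,0.013,0,0,0,0]
    - [0.05,0.011,0,0,0,0]

```text
t: 9.05
eef_pos: [0.6304, -0.0361, 0.017]
ee_rot: [3.142, -0.001, -2.925]
force: [-5.1, -1.7, 3.1]
width: 0.0878
```

>>> drive_tool:
  targets:
    - [0.025,0.005,0,0,0,0]
    - [0.025,0.005,0,0,0,0]

```text
t: 9.3
eef_pos: [0.6324, -0.0357, 0.017]
ee_rot: [3.142, -0.001, -2.925]
force: [-6.6, -1.5, 2.3]
width: 0.0872
```

```bash
python3 -c "
from h import *
rep()"
```

```text
scene ((0.6935826539993286, -0.00857747346162796), (0.11709784716367722, 0.17431776225566864), 12.889101028442383) [-0.0591 -0.2264]
side ((0.692613422870636, -0.009233102202415466), (0.11914075165987015, 0.17460206151008606), 12.706138610839844) [-0.0601 -0.2268]
tcp_st [-0.12449061 -0.23979069] 9.5 [-4.145018   -1.3274194   1.63237133]
```

>>> drive_tool:
  targets:
    - [0.025,0.005,0,0,0,0]
    - [0.025,0.005,0,0,0,0]

```text
t: 9.75
eef_pos: [0.6345, -0.0353, 0.017]
ee_rot: [3.142, -0.001, -2.925]
force: [-4.4, -0.7, 2.8]
width: 0.0879
```

>>> drive_tool:
  targets:
    - [0.025,0.005,0,0,0,0]

```text
t: 9.88
eef_pos: [0.6355, -0.0351, 0.017]
ee_rot: [3.142, -0.001, -2.925]
force: [-4.9, -1.5, 2.0]
width: 0.0877
```

>>> drive_tool:
  targets:
    - [0.02,0.004,0,0,0,0]

```text
t: 10.0
eef_pos: [0.6358, -0.0351, 0.017]
ee_rot: [3.142, -0.002, -2.925]
force: [-8.5, -1.8, 5.3]
width: 0.0874
```

>>> drive_tool:
  targets:
    - [0.01,0.002,0,0,0,0]

```text
t: 10.12
eef_pos: [0.6358, -0.0351, 0.017]
ee_rot: [3.141, -0.003, -2.925]
force: [-9.1, -0.3, 6.2]
width: 0.0876
```

```bash
python3 -c "
from h import *
rep()"
```

```text
scene ((0.6981431245803833, -0.009930558502674103), (0.11774461716413498, 0.1781349927186966), 12.10527515411377) [-0.0549 -0.2287]
side ((0.6967490911483765, -0.008428491652011871), (0.12000583112239838, 0.1757788509130478), 12.825848579406738) [-0.0559 -0.2269]
tcp_st [-0.12116009 -0.2398558 ] 10.325 [-8.54249995 -2.050115    5.12351309]
```

Flush with the fence: both fits give x_st about -0.055, and contact force is around 10 N. Next I back off, lift, turn 90° and go to the short end.

>>> drive_tool:
  targets:
    - [-0.2,-0.04,0,0,0,0]
    - [-0.8,-0.17,0,0,0,0]
    - [0,0,0.8,0,0,0]
    - [0,0,0.9,0,0,0]
    - [0,0,0.9,0,0,0]

```text
t: 10.95
eef_pos: [0.5982, -0.0428, 0.1226]
ee_rot: [-3.141, 0.003, -2.925]
force: [-0.0, 0.2, 0.1]
width: 0.0877
```

>>> drive_tool:
  targets:
    - [0.21,-0.15,0,0,0,1]
    - [0.21,-0.15,0,0,0,1]
    - [0.21,-0.15,0,0,0,1]
    - [0.21,-0.15,0,0,0,1]
    - [0.21,-0.15,0,0,0,1]
  claw: 0.5

```text
t: 11.58
eef_pos: [0.6406, -0.0731, 0.1215]
ee_rot: [-3.14, 0.003, -2.398]
force: [0.3, 0.5, -0.3]
width: 0.046
```

>>> drive_tool:
  targets:
    - [0.21,-0.15,0,0,0,1]
    - [0.21,-0.15,0,0,0,1]
    - [0.21,-0.15,0,0,0,1]
    - [0.21,-0.15,0,0,0,1]
    - [0.21,-0.15,0,0,0,1]

```text
t: 12.2
eef_pos: [0.6826, -0.1032, 0.1214]
ee_rot: [-3.139, 0.001, -1.874]
force: [0.5, 0.5, 0.2]
width: 0.0439
```

>>> drive_tool:
  targets:
    - [0.22,-0.15,0,0,0,1]
    - [0.22,-0.15,0,0,0,1]
    - [0.22,-0.15,0,0,0,1]
    - [0.22,-0.15,0,0,0,1]
    - [0.22,-0.15,0,0,0,1]

```text
t: 12.82
eef_pos: [0.7266, -0.1332, 0.1214]
ee_rot: [-3.139, -0.001, -1.35]
force: [0.5, -0.0, -0.3]
width: 0.0435
```

```bash
python3 -c "
from h import *
rep('3.png'); print(arm.get_state()['ee_rot'],arm.get_state()['eef_pos'],arm.get_state()['width'])"
```

```text
scene ((0.6961199641227722, -0.007803484797477722), (0.11809980869293213, 0.1734365075826645), 11.898628234863281) [-0.0564 -0.2262]
side None None
tcp_st [-0.05454521 -0.35474946] 13.025 [ 0.02340025 -0.89117568  0.42409816]
[-3.14049900e+00 -8.57636432e-05 -1.35662350e+00] [ 0.72548207 -0.1330009   0.12097099] 0.04388437380112803
```

View pics/scene3.png

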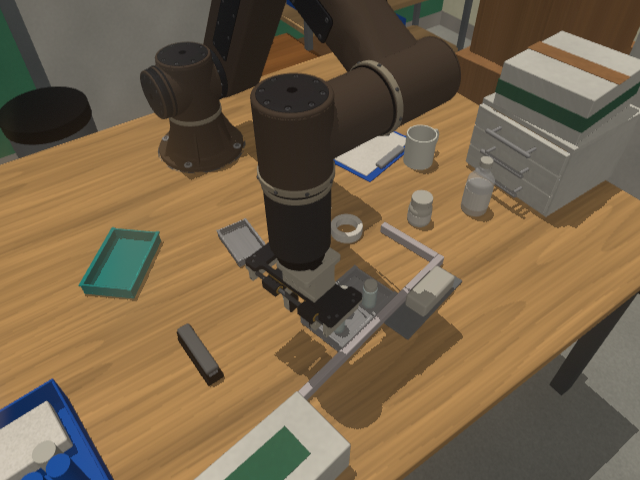

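The tray is still flush; the gripper is over the free side of the short end, around pixel (310,320). Now I descend and push along +y_st.

>>> drive_tool:
  targets:
    - [0,0,-0.7,0,0,0]
    - [0,0,-0.7,0,0,0]
    - [0,0,-0.7,0,0,0]
    - [0,0,-0.5,0,0,0]
    - [0,0,0,0,0,0]

```text
t: 13.65
eef_pos: [0.724, -0.1329, 0.0153]
ee_rot: [3.139, 0.001, -1.355]
force: [-0.4, 0.0, -0.1]
width: 0.0433
```

>>> drive_tool:
  targets:
    - [-0.026,0.12,0,0,0,0]
    - [-0.026,0.12,0,0,0,0]
    - [-0.026,0.12,0,0,0,0]
    - [-0.026,0.12,0,0,0,0]
    - [-0.026,0.12,0,0,0,0]

```text
t: 14.28
eef_pos: [0.7199, -0.1087, 0.0171]
ee_rot: [-3.141, -0.0, -1.354]
force: [-0.4, -0.7, -0.2]
width: 0.0438
```

>>> drive_tool:
  targets:
    - [-0.026,0.12,0,0,0,0]
    - [-0.026,0.12,0,0,0,0]
    - [-0.026,0.12,0,0,0,0]
    - [-0.026,0.12,0,0,0,0]
    - [-0.026,0.12,0,0,0,0]

```text
t: 14.9
eef_pos: [0.7147, -0.0851, 0.0169]
ee_rot: [3.141, -0.0, -1.354]
force: [0.0, -3.5, -0.1]
width: 0.0441
```

```bash
python3 -c "
from h import *
rep('4.png'); print(arm.get_state()['ee_rot'],arm.get_state()['eef_pos'],arm.get_state()['width'])"
```

```text
scene ((0.6932188272476196, 0.009566254913806915), (0.11705904453992844, 0.17135405540466309), 12.206441879272461) [-0.0555 -0.2086]
side ((0.6920669674873352, 0.009206853806972504), (0.11912773549556732, 0.1730690449476242), 13.148963928222656) [-0.0567 -0.2087]
tcp_st [-0.05470088 -0.30510694] 15.1 [0.01136561 0.13462656 0.67760789]
[-3.14152622e+00  4.95017867e-04 -1.35381975e+00] [ 0.71470011 -0.08454315  0.01694402] 0.04400079010412602
```

>>> drive_tool:
  targets:
    - [-0.026,0.12,0,0,0,0]
    - [-0.026,0.12,0,0,0,0]
    - [-0.026,0.12,0,0,0,0]
    - [-0.026,0.12,0,0,0,0]
    - [-0.026,0.12,0,0,0,0]

```text
t: 15.72
eef_pos: [0.7095, -0.0608, 0.017]
ee_rot: [3.142, -0.0, -1.354]
force: [-0.3, -2.9, -0.8]
width: 0.044
```

>>> drive_tool:
  targets:
    - [-0.026,0.12,0,0,0,0]
    - [-0.026,0.12,0,0,0,0]
    - [-0.026,0.12,0,0,0,0]
    - [-0.026,0.12,0,0,0,0]
    - [-0.026,0.12,0,0,0,0]

```text
t: 16.35
eef_pos: [0.7042, -0.0369, 0.017]
ee_rot: [3.141, -0.0, -1.354]
force: [0.3, -3.4, -1.3]
width: 0.0439
```

>>> drive_tool:
  targets:
    - [-0.026,0.12,0,0,0,0]
    - [-0.026,0.12,0,0,0,0]
    - [-0.026,0.12,0,0,0,0]
    - [-0.026,0.12,0,0,0,0]
    - [-0.026,0.12,0,0,0,0]

```text
t: 16.98
eef_pos: [0.699, -0.0129, 0.0169]
ee_rot: [3.141, -0.0, -1.354]
force: [-0.1, -5.3, -0.2]
width: 0.0437
```

```bash
python3 -c "
from h import *
rep('5.png')"
```

```text
scene ((0.6687129735946655, 0.12936294078826904), (0.11249975860118866, 0.07387413084506989), 12.490967750549316) [-0.0538 -0.0863]
side ((0.6757071614265442, 0.0795891210436821), (0.11596490442752838, 0.17355944216251373), 13.684980392456055) [-0.0576 -0.1364]
tcp_st [-0.05418933 -0.23129585] 17.175 [ 0.2600869 -0.4939635 -0.0567516]
```

>>> drive_tool:
  targets:
    - [-0.026,0.12,0,0,0,0]
    - [-0.026,0.12,0,0,0,0]
    - [-0.026,0.12,0,0,0,0]
    - [-0.026,0.12,0,0,0,0]
    - [-0.026,0.12,0,0,0,0]

```text
t: 17.8
eef_pos: [0.6939, 0.0112, 0.017]
ee_rot: [-3.142, -0.0, -1.354]
force: [-0.5, -2.4, 0.2]
width: 0.0435
```

>>> drive_tool:
  targets:
    - [-0.026,0.12,0,0,0,0]
    - [-0.026,0.12,0,0,0,0]
    - [-0.013,0.06,0,0,0,0]
    - [-0.013,0.06,0,0,0,0]

```text
t: 18.3
eef_pos: [0.6909, 0.0254, 0.017]
ee_rot: [-3.142, -0.0, -1.354]
force: [1.1, -3.6, 0.0]
width: 0.0441
```

```bash
python3 -c "
from h import *
rep('6.png')"
```

```text
scene None None
side ((0.6682075262069702, 0.11774865537881851), (0.11956910043954849, 0.1760926991701126), 11.578136444091797) [-0.0568 -0.0976]
tcp_st [-0.05442306 -0.19239986] 18.5 [-0.58156682 -1.07240963  0.03164231]
```

>>> drive_tool:
  targets:
    - [-0.011,0.05,0,0,0,0]
    - [-0.011,0.05,0,0,0,0]
    - [-0.011,0.05,0,0,0,0]
    - [-0.011,0.05,0,0,0,0]

```text
t: 19.0
eef_pos: [0.6891, 0.0333, 0.017]
ee_rot: [3.142, -0.0, -1.354]
force: [0.2, -3.9, 1.1]
width: 0.044
```

>>> drive_tool:
  targets:
    - [-0.005,0.025,0,0,0,0]

```text
t: 19.12
eef_pos: [0.6889, 0.0344, 0.017]
ee_rot: [-3.142, -0.0, -1.354]
force: [1.3, -4.5, 1.1]
width: 0.044
```

>>> drive_tool:
  targets:
    - [-0.005,0.025,0,0,0,0]

```text
t: 19.25
eef_pos: [0.6886, 0.0353, 0.017]
ee_rot: [3.142, -0.0, -1.354]
force: [0.6, -4.5, 0.7]
width: 0.0433
```

>>> drive_tool:
  targets:
    - [-0.004,0.02,0,0,0,0]

```text
t: 19.38
eef_pos: [0.6885, 0.0361, 0.017]
ee_rot: [-3.142, -0.0, -1.354]
force: [0.8, -4.2, 1.7]
width: 0.0437
```

>>> drive_tool:
  targets:
    - [-0.004,0.02,0,0,0,0]

```text
t: 19.5
eef_pos: [0.6884, 0.0365, 0.017]
ee_rot: [3.141, -0.001, -1.354]
force: [1.4, -7.8, -0.0]
width: 0.0436
```

```bash
python3 -c "
from h import *
rep('7.png')"
```

```text
scene None None
side ((0.6648577451705933, 0.12894363701343536), (0.11510536074638367, 0.17542590200901031), 12.15804386138916) [-0.0577 -0.0859]
tcp_st [-0.05442903 -0.18128006] 19.7 [ 0.7667128  -5.91893928  0.14586722]
```

>>> drive_tool:
  targets:
    - [-0.002,0.01,0,0,0,0]

```text
t: 19.82
eef_pos: [0.6884, 0.0365, 0.017]
ee_rot: [3.141, -0.001, -1.354]
force: [1.4, -8.9, 0.5]
width: 0.0438
```

>>> drive_tool:
  targets:
    - [0.043,-0.2,0,0,0,0]
    - [0.17,-0.8,0,0,0,0]
    - [0,0,0.8,0,0,0]
    - [0,0,0.9,0,0,0]
    - [0,0,0.9,0,0,0]

```text
t: 20.45
eef_pos: [0.6967, -0.0024, 0.1217]
ee_rot: [3.141, 0.001, -1.354]
force: [0.5, 0.5, 0.3]
width: 0.0437
```

>>> drive_tool:
  targets:
    - [0,-1,0.3,0,0,0]
    - [0,-1,0.3,0,0,0]
    - [0,-1,0.3,0,0,0]
    - [0,-1,0.3,0,0,0]
    - [0,0,0,0,0,0]

```text
t: 21.08
eef_pos: [0.6971, -0.1651, 0.1698]
ee_rot: [-3.14, 0.0, -1.357]
force: [-0.0, -0.0, -0.3]
width: 0.0436
```

```bash
python3 -c "
from h import *
rep('8.png')
p=cv2.imread('pics/side8.png'); cv2.imwrite('pics/c8.png',cv2.resize(p[160:310,240:440],None,fx=3.5,fy=3.5))
for n in ['scene','side']:
    c=grab(n)[2]
    for x in arm.landmark_of('tray',n): print(n,x['score'],RS@(w(c,x['point'])[:2]-O))
"
```

```text
scene ((0.666172981262207, 0.1314527839422226), (0.11675195395946503, 0.17943944036960602), 12.429509162902832) [-0.0559 -0.0837]
side ((0.6681011319160461, 0.13120126724243164), (0.12339912354946136, 0.1804845780134201), 13.077183723449707) [-0.054  -0.0844]
tcp_st [-0.08886705 -0.3766022 ] 21.275 [-0.2975832  -0.52048169 -0.37606413]
scene 0.95 [-0.05742413 -0.08273904]
scene 0.94 [-0.50793401 -0.47080748]
scene 0.69 [-0.36286056 -0.24732089]
scene 0.69 [-0.38222009 -0.03662014]
side 0.92 [-0.05732278 -0.0869002 ]
side 0.86 [-0.50244751 -0.4641301 ]
side 0.78 [-0.37913059 -0.03473479]
side 0.72 [-0.36154278 -0.24277859]
```

View pics/c8.png

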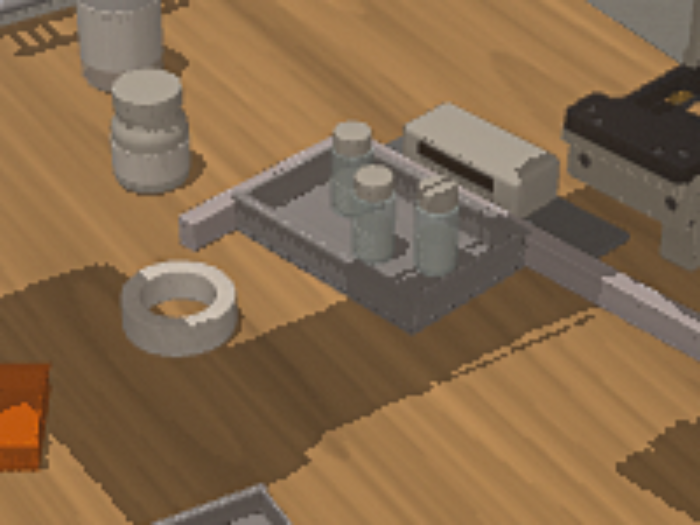

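The tray sits flush in the corner, against the end stop near (240,200) and along the fence to (525,245). The three vials stand upright, the tape and jar are untouched, and the gripper is clear.

```bash
python3 -c "
from station import arm
print(arm.job_done())"
```

```text
the job is handed in; nothing more can be done
None
```

The tray is in the corner of the upstand, with its long side flush against the long fence and its short end against the end stop. I handed the job in at about 22 s; it reports no verdict.

- **Method:** I pushed the grey tray that holds the vials with both fingers. The first push was on its long side until it met the fence, and the second was on its short end until it met the end stop. The highest wrist-force reading I took was about 11 N, against the 20 N limit on the tray. Readings came only at the end of each move, so brief peaks in between were not recorded.
- **Tray position:** Two depth fits put the tray centre, in the station's frame, at (-0.056, -0.084) and (-0.054, -0.084) m. The target is (-0.055, -0.085). Its angle to the fence came out between 0.001 and 0.012 rad.
- **Network check:** The trained networks differed from those fits by up to about 3 mm, which is within their stated error and the 6 mm tolerance.
- **Vials and other things:** In the last picture the three vials stand upright, the tape and jar look undisturbed and the gripper is clear. I did not measure the bystanders' positions again. The stapler and mug are outside that crop, but looked in place in an earlier full view.
- **Failed readings:** A few depth fits during the pushes failed or were wrong because the arm blocked the camera. I ignored those.

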